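# Pop a specimen block out of the ejector dock and stop it with the other finger

### The job

Press down the key of the dock bay that holds the tall clear specimen block, with one finger, while the other finger of the same hand waits over that bay's slideway beside the key, so that the block, when the spring throws it out, runs against that finger and is stopped before it slides off the open end. Finish while holding: the key still held down and the block out of its bay, standing still on the slideway against the finger. Never grip or lift the block, leave the low grey spacer in the other bay, and do not disturb the other things on the bench.

Things in the scene. Friction and masses are not known exactly. Their poses are not given: they have to be found in the camera images.
- ejector_dock: Fixed grey twin-bay dock, 228x230 mm. Origin on the bench midway between its keys; z up, x from the open end to the spring housing (48 mm high, x 117-197 mm), y to its left. Two slippery slideways along x at y = +28 (left) and -28 mm (right), tops 22 mm above the bench, open end at x = -30 mm; rails 4 mm high, 33 mm apart. In each bay a gate at x = 46-50 mm, 6 mm high, holds the block.
- key_left_top (a point): Centre of the top face of the left key, a black cap 26 mm along dock x, 30 mm along y, at dock x = 0, y = +90 mm: 62 mm to the side of its slideway's centre line. Top 39 mm above the bench at rest; fully down 29 mm, which is 7 mm above the slideway and 3 mm above the rails, so a second finger at the same height clears them and meets the block. Moves with the key.
- key_right_top (a point): The same for the right key, at x = 0, y = -90 mm of the dock, beside the right slideway.
- key_left (a joint): Travel of the left key, m: 0 up, 0.010 fully down. Springs back if let go; 3 N at the top, 6 N at the bottom, up to 2 N more as the gate rubs on the block. It lowers the left gate; at about 6 mm the gate is clear and the spring throws the block out. If let go, the gate rises again under the stopped block, so keep it down.
- key_right (a joint): Travel of the right key, m, likewise for the right gate.
- catch_left (a point): Point on top of the left slideway, on its centre line at dock x = 0 (fixed). A finger over it stops the left block: the plunger behind the block pushes it toward dock -x for 50 mm, 2.5 N falling to 1 N, up to about 0.5 m/s, and keeps pressing it on the finger; with nothing there it slides on and drops off the open end.
- catch_right (a point): The same point on the right slideway.
- specimen: Clear resin specimen block with an insect, 30x44x20 mm, about 30 g, in one of the two bays (either one), its 44 mm length along the slideway. Origin at the centre of its underside, z up. At the start its centre is 72 mm from the key line (dock x = 72 mm) and its front face is against the gate.
- spacer: Low grey plastic spacer, 30x44x10 mm, half as tall as the block, in the other bay. Origin at the centre of its underside. Not to be ejected.
- loupe_1: folding pocket loupe, 38x30x18 mm, lying on the cover of the spring housing. Bystander.
- vial_black: specimen vial with black cap, 23 mm across, 60 mm tall, standing beside the dock. Bystander.
- vial_blue: specimen vial with blue cap, 23 mm across, 60 mm tall, standing beside the dock. Bystander.
- dropper: dropper bottle with white tip, 33 mm across, 85 mm tall, standing beside the dock. Bystander.
- forceps: steel forceps, 118 mm long, 11 mm high, lying beside the dock. Bystander.
- pen: marker pen, 135 mm long, 16 mm high, lying beside the dock. Bystander.
- tape: roll of tape, 96 mm across, 25 mm high, on the bench to the left. Bystander.
- petri_3: petri dish with lid, 68 mm across, 15 mm high, on the bench to the right. Bystander.
Mind the look-alikes: they are no part of the job. Leave any turquoise or yellow look-alike of the specimen alone.

How it is judged:
By the outcome, as a careful person would: the job done as asked, in the order asked, and still so for the second after the job is handed in, while the arm keeps its last pose, push and grip.
It also fails if it takes over 32 s, if anything falls off the work surface, if the arm or the gripper's body presses on something with over 40 N, if the wrist force passes 120 N, or if a joint passes its speed limit or range.

### The arm

A 6-joint arm with a two-finger parallel gripper is mounted at the origin on a cart in front of the work surface, level with it; the furniture and walls round the work are solid. World frame = base frame: x ahead of the robot, y to its left, z up, the work surface at z = 0. Lengths are in m, angles in rad, forces in N, time in s.
With the tool pointing down it reaches from about 0.375 to 0.825 m from the base axis. Payload 5.5 kg.
Tool frame: the origin (TCP) lies midway between the tips of the shut fingers; the grasp point (between the pads) lies 19 mm behind it; x points along the fingers, y is the direction in which the jaws open and shut, and the axes are right-handed (so a half turn about x gives the same grasp; the last joint's range is limited). The gripper opens to 85 mm and grips with 20 to 120 N. Pads are 22 mm wide; open, the fingers measure 114 mm over their backs; the gripper's body (76 mm by 85 mm) begins 54 mm behind the grasp point. The pads swing forward as they close: fully open they stand 13 mm farther back than shut.
Start: joints at [-1.339, 0.314, -0.047, 1.21, 0, 1.571], TCP at [0.138, -0.584, 0.206] pointing down, gripper open.
Joint ranges: [-2.67, 2.67], [-0.69, 1.73], [-1.03, 1.25], [-2.08, 2.16], [-1.42, 1.45], [-3.14, 3.14]. Speed limits (rad/s): [2.39, 2.39, 3.01, 3.14, 3.14, 3.14].

### API

Orientations are given as [roll, pitch, yaw] about the fixed x, y, z axes, in that order (R = Rz(yaw) Ry(pitch) Rx(roll)).
In Python, from plant import sensors, vision, order gives the robot as it stands. The module is installed in compiled form; this text tells all that it offers.
- The arm moves only by the tool carry_out, never from a script. Its argument "deltas" is text: rows parted by semicolons, each of 6 numbers parted by spaces: the shift along the tool's x, y, z scaled (see below), then the turn, a rotation vector about the tool's x, y, z scaled (see below). A call has 1 to 12 rows; each row is the pose to reach, as a shift and turn from the pose commanded when the call began, along the tool's axes at that moment, turning the shorter way round; what a row does not reach only later rows make up. The controller multiplies each number of a shift by 1 m and each number of a turn by 2 pi rad. A row lasts 1/10 s, in which the tool goes at most 50 mm and 8.59 degrees, less where a joint would pass 70% of its speed; a pose out of reach is approached as far as the arm can. A call with a number of a shift or a turn outside -1 to 1 is refused whole. A call with a gripper value outside its range is refused whole. "hand" is the opening, from -1 (shut) to 1 (fully open), set as the call begins (left out, the last holds). The fingers move at their own pace and stop on an object; "newtons" is the grip in N (left out, the last holds). Time passes only in rows, so rows that repeat a pose let the fingers close. It gives the time, the measured TCP pose, the force and the opening at its end, in the units of the state.
- sensors.sense(): the state, without advancing time (a new reading comes with each control period).
- vision.camera(name): name is "side" or "top"; returns the picture (420x560x3 uint8, red, green, blue); there is no depth.
- vision.calibration(name): a dict with "intrinsics" (3x3 intrinsics, pixels), "origin" and "rotation" of the camera in the world. Camera axes: x right, y down, z forward; pixel columns grow to the right and rows downward; lengths in m; the calibration is good to about 2 mm. A picture is of the moment at which its call begins. calibration takes no time and is no camera call.
- order.close_job(): hands the job in, once; it reports no verdict.
The state is a dict: "clock": time; "joint_positions": joint angles; "joint_vel": joint speeds; "effort": joint torques, N m; "eef_pos": TCP position; "orientation": TCP orientation; "wrist_force": force on the tool from outside, world axes, zero at the start; "ft_torque": the same for the moment, N m; "opening": opening from 0.0 (shut) to 1.0 (fully open).
Only numpy, scipy, OpenCV 4.12 (cv2) and the standard library are available. Lean on these libraries where they do the work, as an engineer would, in place of code of your own. Each camera call takes 0.05 s, during which the arm holds its last target.

## Working session

There is one attempt and no reset: what is moved stays moved. The work goes in short steps, Python scripts to look and compute and a tool call to move; the robot and the scene stay as the last step left them, time stands still between calls to the robot, and variables do not carry over. Pictures are saved under pics/ and viewed, and the job is handed in when it is done.

Besides the shell and the picture viewer there is one more tool, called after "Emit:" as name(argument=value, ...), one argument or row to a line, values as JSON. carry_out: Moves the arm, as the interface text tells. Its arguments: {"type":"object","properties":{"deltas":{"type":"string"},"hand":{"type":"number"},"newtons":{"type":"number"}},"required":["deltas"]}

```bash
mkdir -p pics; python3 - <<'E'
from plant import sensors, vision
import cv2, numpy as np
for n in("top","side"):
    im=vision.camera(n); cv2.imwrite(f"pics/{n}0.png",im[:,:,::-1]); c=vision.calibration(n); print(n,c)
s=sensors.sense(); print({k:np.round(v,3).tolist() for k,v in s.items()})
E
```

```text
top {'intrinsics': array([[444.01366276,   0.        , 283.24730634],
       [  0.        , 444.01366276, 194.82641777],
       [  0.        ,   0.        ,   1.        ]]), 'origin': array([0.45346034, 0.07312948, 1.46344919]), 'rotation': array([-3.05672822, -0.01550735, -1.57924596])}
side {'intrinsics': array([[418.48409079,   0.        , 277.5909034 ],
       [  0.        , 418.48409079, 207.81897608],
       [  0.        ,   0.        ,   1.        ]]), 'origin': array([ 0.59088334, -1.16351919,  0.56932855]), 'rotation': array([-1.95257505,  0.00856533,  0.01379459])}
{'clock': 0.1, 'joint_positions': [-1.339, 0.314, -0.048, 1.21, 0.0, 1.571], 'joint_vel': [0.001, -0.001, 0.001, 0.001, -0.001, 0.002], 'effort': [-0.003, -54.077, 34.054, 0.011, 0.0, 0.0], 'eef_pos': [0.138, -0.583, 0.206], 'orientation': [-1.574, 1.569, 1.799], 'wrist_force': [0.44, 0.347, -0.337], 'ft_torque': [-0.064, 0.055, 0.005], 'opening': 1.002}
```

View pics/top0.png

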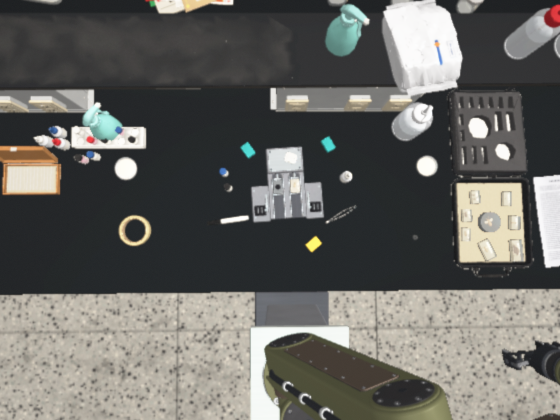

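View pics/side0.png

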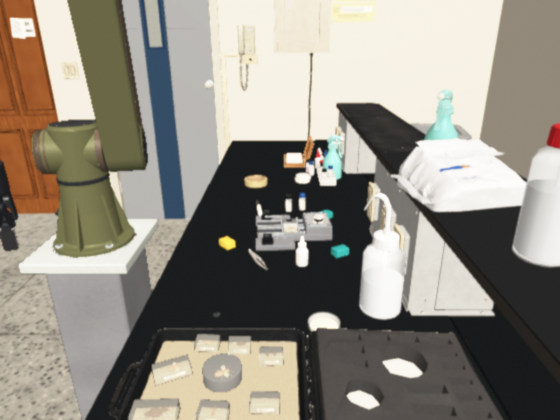

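```bash
python3 - <<'E'
import cv2, numpy as np
a=cv2.imread("pics/top0.png")[135:260,210:370]; b=cv2.imread("pics/side0.png")[185:275,210:360]
cv2.imwrite("pics/tc0.png",cv2.resize(a,(768,600),interpolation=cv2.INTER_CUBIC))
cv2.imwrite("pics/sc0.png",cv2.resize(b,(750,450),interpolation=cv2.INTER_CUBIC))
E
```

```text
(no output)
```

View pics/tc0.png

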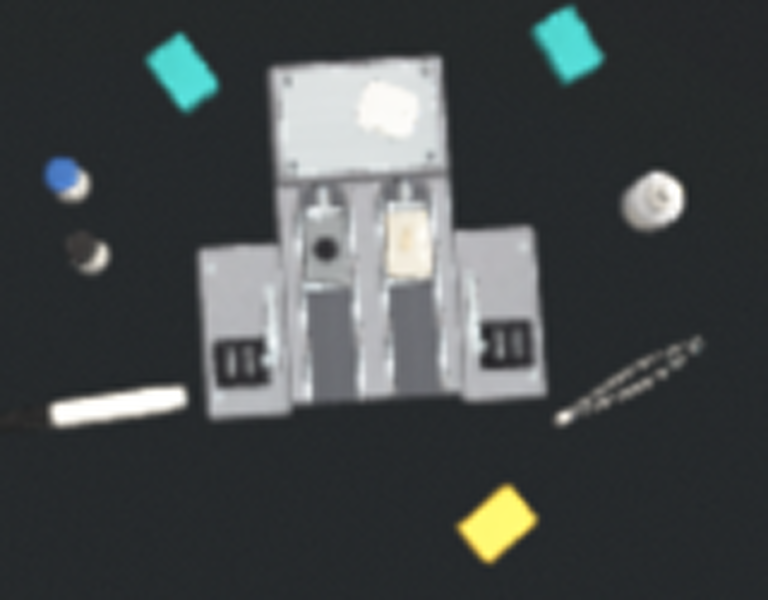

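View pics/sc0.png

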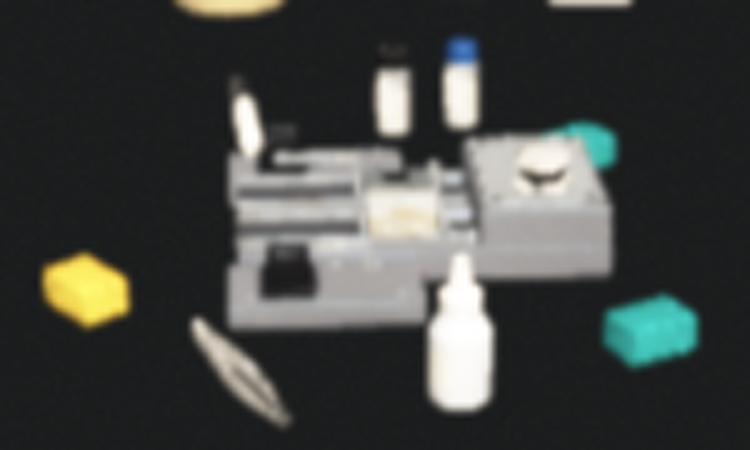

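```bash
cat > h.py <<'E'
import numpy as np, cv2
from scipy.spatial.transform import Rotation as R
from plant import vision
def cam(n):
    c=vision.calibration(n); return np.array(c["intrinsics"]),np.array(c["origin"]),R.from_euler("xyz",c["rotation"]).as_matrix()
def ray(n,uv,z):
    K,o,M=cam(n); d=M@np.linalg.inv(K)@np.array([uv[0],uv[1],1.]); return o+d*(z-o[2])/d[2]
def proj(n,p):
    K,o,M=cam(n); q=K@(M.T@(np.array(p)-o)); return q[:2]/q[2]
E
python3 - <<'E'
from h import *
im=cv2.imread("pics/top0.png"); g=cv2.cvtColor(im,cv2.COLOR_BGR2GRAY)
m=(g>75).astype(np.uint8); m[:, :245]=0; m[:,330:]=0; m[:145]=0; m[225:]=0
n,l,st,ce=cv2.connectedComponentsWithStats(m)
k=1+np.argmax(st[1:,4]); m=(l==k).astype(np.uint8); print(st[k])
cs,_=cv2.findContours(m,cv2.RETR_CCOMP,cv2.CHAIN_APPROX_NONE)
hull=cv2.convexHull(max(cs,key=len)); 
# intensity weighted dark blobs
for (u0,u1,v0,v1) in((252,268,202,218),(307,324,198,214)):
    p=g[v0:v1,u0:u1].astype(float); print(p.astype(int))
    w=np.clip(110-p,0,None); vv,uu=np.mgrid[v0:v1,u0:u1]
    c=(np.sum(w*uu)/w.sum(),np.sum(w*vv)/w.sum()); print(c,ray("top",c,.038))
s=cv2.cvtColor(cv2.imread("pics/side0.png"),cv2.COLOR_BGR2GRAY)
print(s[228:250,256:280])
E
```

```text
[ 251  146   73   77 3693]
[[122 178 181 181 182 182 181 182 183 183 183 181 175 180 221 209]
 [120 178 183 182 182 183 184 183 181 180 182 181 180 197 229 212]
 [118 177 180 178 179 178 179 177 175 174 173 169 159 190 230 215]
 [114 172 166 141 135 128 127 125 119 118 117 113 108 165 232 228]
 [109 160 128  86  77  69  69  65  59  63  62  56  70 151 233 232]
 [106 152 103  55  57  74  81  54  64  88  81  52  62 132 215 224]
 [102 147  99  50  55  87 108  62  71 101  93  57  74 136 197 216]
 [ 99 144  99  51  55  96 130  67  66  94  96  65 116 187 211 210]
 [ 98 146 115  56  56 102 138  70  64  96 109  68 116 184 200 204]
 [ 94 142 122  59  55 102 137  70  64  98 114  65  81 127 160 184]
 [ 90 137 124  58  52  91 123  65  57  83 100  58  54  83 138 177]
 [ 80 133 141  65  47  66  82  53  48  56  65  46  46  77 137 178]
 [ 75 131 151  71  45  46  49  51  52  52  54  54  60  82 134 179]
 [ 73 131 162 107  82  78  85  98 100 100  99 106 124 137 163 183]
 [ 72 131 180 174 163 156 157 161 163 163 162 164 170 175 182 184]
 [ 66 129 191 207 197 183 183 183 184 185 184 185 186 187 186 185]]

[... 2860 characters left out ...]
71 172 174 170 135  77  46  41  41  46  48  49  49  50  52  72 121
  157 167 168 168 167 168]
 [153 170 173 179 177 148 107  85  80  83  91  95  94  95  94  96 111 147
  167 171 170 170 170 170]
 [155 172 174 177 178 164 150 142 141 141 146 149 149 149 151 152 157 171
  177 177 177 178 179 178]
 [159 176 176 175 175 172 171 167 167 165 167 167 166 167 167 167 167 171
  172 172 171 173 173 173]
 [155 171 172 170 170 170 170 169 166 166 165 164 162 163 162 163 163 164
  164 162 161 162 162 162]
 [146 164 164 164 164 166 166 164 162 162 160 159 158 158 158 158 157 156
  157 156 156 155 153 152]
 [132 149 150 149 150 153 154 152 151 149 148 147 147 147 148 146 145 143
  143 141 139 137 128 123]]
```

```bash
python3 - <<'E'
from h import *
from plant import sensors
im=cv2.imread("pics/top0.png"); g=cv2.cvtColor(im,cv2.COLOR_BGR2GRAY)
f=lambda p:(210+(p[0]+.5)/4.8-.5,135+(p[1]+.5)/4.8-.5)
H=[ray("top",f(p),.048) for p in((270,67),(440,57),(447,172),(277,183))]
for h in H: print(h)
c=np.mean(H,0); print("housing c",c)
s=H[0]+H[1]-H[2]-H[3]; print("yaw x",np.degrees(np.arctan2(s[1],s[0]))); s=H[0]+H[3]-H[1]-H[2]; print("yaw y",np.degrees(np.arctan2(-s[0],s[1])), np.linalg.norm(s)/2)
y=np.radians(4.0); ex=np.array([np.cos(y),np.sin(y),0]); ey=np.array([-ex[1],ex[0],0])
print("origin from housing",c-.157*ex)
# bays: rails/slideway
o=np.array([.5305,.0364,0])
for lab,p,z in(("keyR",(0,-.09),.039),("keyL",(0,.09),.039),("spec",(.072,-.028),.042),("hous",(.157,0),.048),("slideR end",(-.03,-.028),.022),("slideL end",(-.03,.028),.022)):
    w=o+ex*p[0]+ey*p[1]+[0,0,z]
    t=proj("top",w); q=proj("side",w); print(lab,w.round(4),"top crop",((t-[210,135]+.5)*4.8-.5).round(0),"side",q.round(1),((q-[210,185]+.5)*5-.5).round(0))
S=sensors.sense(); M=R.from_euler("xyz",S["orientation"]).as_matrix(); print(M.round(3)); print(S["eef_pos"])
E
```

```text
[0.72389446 0.10501758 0.048     ]
[ 0.73008396 -0.00941653  0.048     ]
[ 0.65198778 -0.01318294  0.048     ]
[0.64528072 0.10073966 0.048     ]
housing c [0.68781173 0.04578944 0.048     ]
yaw x 2.938560229575115
yaw y 3.2323727659078227 0.11436029686124272
origin from housing [0.53119417 0.03483768 0.048     ]
keyR [ 0.5368 -0.0534  0.039 ] top crop [508. 344.] side [265.9 234.6] [282. 250.]
keyL [0.5242 0.1262 0.039 ] top crop [240. 365.] side [264.3 211.3] [273. 134.]
spec [0.6043 0.0135 0.042 ] top crop [408. 244.] side [288.7 224.3] [395. 198.]
hous [0.6871 0.0474 0.048 ] top crop [356. 121.] side [314.9 218.1] [527. 167.]
slideR end [0.5025 0.0064 0.022 ] top crop [419. 397.] side [255.7 231.2] [231. 233.]
slideL end [0.4986 0.0622 0.022 ] top crop [336. 403.] side [255.6 223.8] [230. 196.]
[[-0.     0.23  -0.973]
 [ 0.002 -0.973 -0.23 ]
 [-1.    -0.002 -0.   ]]
[ 0.1376883  -0.58339022  0.20570483]
```

Candidates, by pixel in the top view: the clear block with insect in the right bay at (295,186); the low grey spacer in the left bay at (278,186); turquoise look-alikes at (248,150) and (328,144); the yellow one at (313,244). In the close crops, the clear beige-tinted block is tall in the right bay, with its key at (316,206). I choose the right bay.

Emit:
carry_out(
  deltas="0 -0.45 -0.51 -0.25 0 0;0 -0.45 -0.51 -0.25 0 0;0 -0.45 -0.51 -0.25 0 0;0 -0.45 -0.51 -0.25 0 0;0 -0.45 -0.51 -0.25 0 0;0 -0.45 -0.51 -0.25 0 0;0 -0.45 -0.51 -0.25 0 0;0 -0.45 -0.51 -0.25 0 0;0 -0.45 -0.51 -0.25 0 0;0 -0.45 -0.51 -0.25 0 0;0 -0.45 -0.51 -0.25 0 0;0 -0.45 -0.51 -0.25 0 0",
  hand=0.12,
)

```text
clock: 1.3
eef_pos: [0.4852, -0.0922, 0.2064]
orientation: [-1.009, 1.571, -2.346]
wrist_force: [1.6, -1.0, 0.7]
opening: 0.557
```

```bash
cat > d.py <<'E'
from h import *
from plant import sensors
import sys
S=sensors.sense(); M=R.from_euler("xyz",S["orientation"]).as_matrix()
print({k:np.round(v,4).tolist() for k,v in S.items() if k not in("effort","joint_vel")}); print("toolx",M[:,0].round(3),"y",M[:,1].round(3),"z",M[:,2].round(3), "yaw of y",np.degrees(np.arctan2(M[1,1],M[0,1])))
y=np.radians(93.6); ty=np.array([np.cos(y),np.sin(y),0]); tx=np.array([0,0,-1.]); T=np.c_[tx,ty,np.cross(tx,ty)]
z=float(sys.argv[1]) if len(sys.argv)>1 else .12
t=np.array([.535,-.023,z])
print("shift",(M.T@(t-S["eef_pos"])).round(4),"turn",(R.from_matrix(M.T@T).as_rotvec()/2/np.pi).round(4))
E
python3 d.py
```

```text
{'clock': 1.3, 'joint_positions': [-0.1878, 0.1145, -0.2968, 1.1596, -0.0001, 1.1494], 'eef_pos': [0.4852, -0.0922, 0.2064], 'orientation': [-1.0087, 1.5706, -2.3459], 'wrist_force': [1.5544, -1.0169, 0.6651], 'ft_torque': [-0.0258, -0.0284, -0.026], 'opening': 0.5568}
toolx [-0. -0. -1.] y [ 0.973  0.231 -0.   ] z [ 0.231 -0.973  0.   ] yaw of y 13.385204701703888
shift [ 0.0863  0.0645 -0.0558] turn [-0.2228 -0.      0.    ]
```

Emit:
carry_out(
  deltas="0.08 0.064 -0.056 -0.223 0 0;0.08 0.064 -0.056 -0.223 0 0;0.08 0.064 -0.056 -0.223 0 0;0.08 0.064 -0.056 -0.223 0 0;0.08 0.064 -0.056 -0.223 0 0;0.08 0.064 -0.056 -0.223 0 0;0.08 0.064 -0.056 -0.223 0 0;0.08 0.064 -0.056 -0.223 0 0;0.08 0.064 -0.056 -0.223 0 0;0.08 0.064 -0.056 -0.223 0 0;0.08 0.064 -0.056 -0.223 0 0;0.08 0.064 -0.056 -0.223 0 0",
)

```text
clock: 2.5
eef_pos: [0.5337, -0.025, 0.1263]
orientation: [3.006, 1.57, 3.067]
wrist_force: [0.4, 0.1, 0.1]
opening: 0.566
```

```bash
cat > pic.py <<'E'
from h import *
import sys
n=sys.argv[1]
a=vision.camera("side")[:,:,::-1]; cv2.imwrite(f"pics/side{n}.png",a)
b=vision.camera("top")[:,:,::-1]; cv2.imwrite(f"pics/top{n}.png",b)
cv2.imwrite(f"pics/sc{n}.png",cv2.resize(a[165:275,210:360],(795,583),interpolation=cv2.INTER_CUBIC))
cv2.imwrite(f"pics/tc{n}.png",cv2.resize(b[135:260,210:370],(768,600),interpolation=cv2.INTER_CUBIC))
E
python3 d.py; python3 pic.py 1
```

```text
{'clock': 2.5, 'joint_positions': [-0.0468, 0.2383, -0.3352, 0.9978, 0.0, -0.1076], 'eef_pos': [0.5337, -0.025, 0.1263], 'orientation': [3.0064, 1.5703, 3.0671], 'wrist_force': [0.3841, 0.078, 0.1029], 'ft_torque': [0.0185, 0.0196, 0.0236], 'opening': 0.5657}
toolx [-0.001  0.    -1.   ] y [-0.061  0.998  0.   ] z [ 0.998  0.061 -0.001] yaw of y 93.47988905418082
shift [0.0063 0.0019 0.0014] turn [-0.0003 -0.0001 -0.    ]
```

View pics/sc1.png

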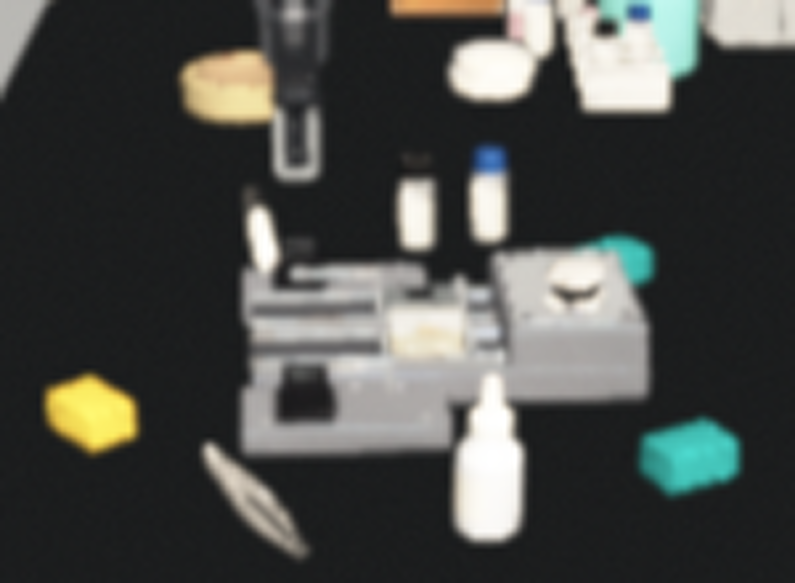

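View pics/tc1.png

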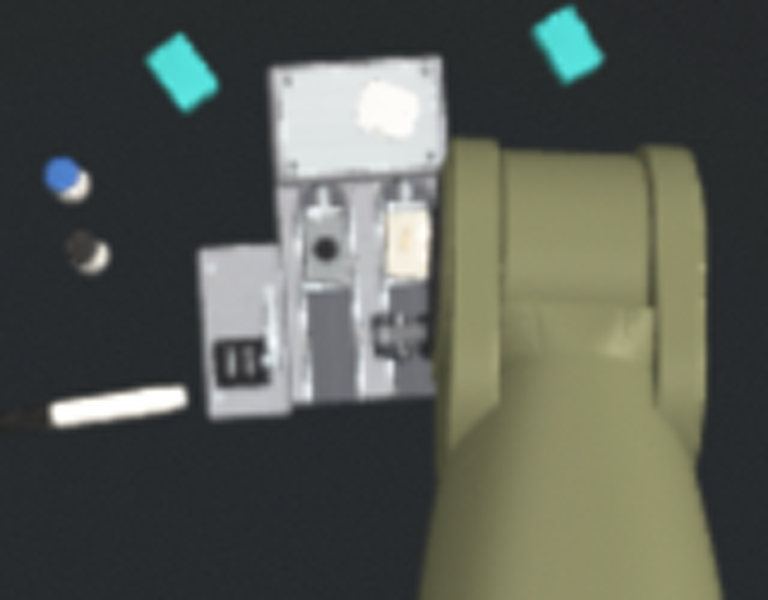

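```bash
python3 - <<'E'
from h import *
for z in(.11,.12,.13):
  print(proj("side",[.5356,-.056,z]))
print(proj("side",[.5366,-.0541,.039]),proj("side",[.5396,-.0541,.039]))
s=cv2.cvtColor(cv2.imread("pics/side1.png"),cv2.COLOR_BGR2GRAY)
print(s[180:201,258:276])
E
```

```text
[265.00997461 212.59304996]
[264.94080999 209.36071197]
[264.87121309 206.10817202]
[265.85589133 234.69689065] [266.8778229  234.69506915]
[[191 186 172 115  62  53  54  56  56  55  56  46  34  29  28  30  28  29]
 [206 204 186 123  66  57  61  63  64  64  55  45  35  28  28  27  28  28]
 [220 215 190 123  67  60  68  71  73  73  62  48  37  30  29  28  28  30]
 [224 218 190 119  64  57  64  65  65  66  57  47  39  32  29  29  29  28]
 [224 221 202 138  79  58  51  49  49  52  59  56  41  31  28  29  29  28]
 [223 222 210 169 126  82  47  37  35  57  92  91  57  33  27  28  28  28]
 [212 210 203 181 170 115  58  39  42  75 130 122  69  34  29  28  29  28]
 [157 152 146 155 181 131  69  51  49  89 149 145  82  36  29  29  29  28]
 [ 75  70  73 123 179 134  75  63  56  91 156 156  91  39  29  27  28  28]
 [ 34  33  46 115 176 134  74  60  55  92 156 157  92  39  28  28  28  26]
 [ 29  29  44 114 177 134  72  54  53  92 156 156  91  39  29  29  28  28]
 [ 29  28  40 109 175 133  72  52  51  91 156 158  92  39  29  28  29  29]
 [ 28  29  36 104 174 134  73  56  56  89 153 156  91  39  29  29  28  29]
 [ 28  28  35 102 174 136  77  68  66  85 140 151  90  39  29  28  29  29]
 [ 30  29  35 101 176 146  82  62  61  78 130 147  90  38  27  28  28  27]
 [ 28  29  34 102 178 151  89  61  61  85 133 148  89  39  28  28  28  29]
 [ 29  29  34  97 173 161 124 110 112 133 159 152  88  38  29  27  28  28]
 [ 28  28  32  76 147 171 169 165 167 175 176 142  77  35  27  29  29  28]
 [ 29  28  30  48  95 131 141 142 143 145 134  96  52  31  29  29  27  30]
 [ 34  30  29  33  49  67  75  76  75  74  63  47  32  29  29  28  29  29]
 [ 45  34  29  29  29  33  35  36  35  34  31  29  30  29  29  30  28  29]]
```

```bash
python3 - <<'E'
from h import *
for nm,y in(("near",-.0559),("far",.006)):
  for z in(.126,.152):
    w=[.5337-.061*(y+.025),y,z]; t=proj("top",w);print(nm,z,"side",proj("side",w).round(1),"topcrop",((t-[210,135]+.5)*4.8-.5).round(0))
s=cv2.imread("pics/side1.png")[120:215,235:300]; cv2.imwrite("pics/g1.png",cv2.resize(s,None,fx=6,fy=6,interpolation=cv2.INTER_CUBIC))
E
```

```text
near 0.126 side [264.9 207.4] topcrop [524. 338.]
near 0.152 side [264.7 198.9] topcrop [528. 335.]
far 0.126 side [264.5 199.7] topcrop [426. 344.]
far 0.152 side [264.3 191.5] topcrop [428. 342.]
```

View pics/g1.png

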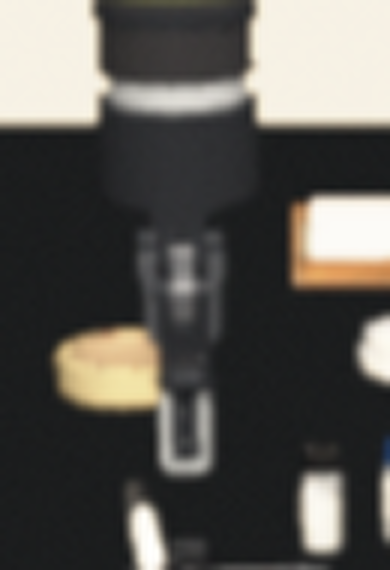

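```bash
python3 - <<'E'
from h import *
s=cv2.imread("pics/side1.png")[150:250,235:300].astype(float); s=np.clip((s-20)*6,0,255).astype(np.uint8); cv2.imwrite("pics/g2.png",cv2.resize(s,None,fx=6,fy=6,interpolation=cv2.INTER_CUBIC))
E
```

```text
(no output)
```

View pics/g2.png

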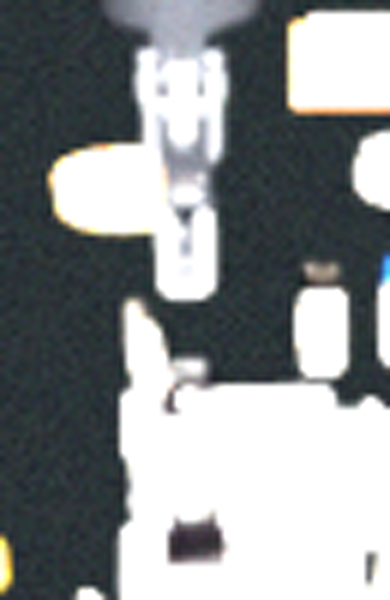

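Emit:
carry_out(
  deltas="0.02 0.001 0.001 0 0 0;0.04 0.002 0.003 0 0 0;0.056 0.002 0.003 0 0 0;0.056 0.002 0.003 0 0 0;0.056 0.002 0.003 0 0 0;0.056 0.002 0.003 0 0 0",
)

```text
clock: 3.2
eef_pos: [0.5376, -0.0229, 0.0715]
orientation: [-0.088, 1.569, -0.026]
wrist_force: [-1.3, -0.7, -0.2]
opening: 0.557
```

```bash
python3 d.py .07; python3 pic.py 2
```

```text
{'clock': 3.2, 'joint_positions': [-0.0426, 0.291, -0.4014, 0.8769, 0.0, -0.1045], 'eef_pos': [0.5376, -0.0229, 0.0715], 'orientation': [-0.0883, 1.5694, -0.0264], 'wrist_force': [-1.3218, -0.7292, -0.1535], 'ft_torque': [-0.0571, 0.0103, 0.0096], 'opening': 0.5566}
toolx [ 0.001 -0.    -1.   ] y [-0.062  0.998 -0.   ] z [0.998 0.062 0.001] yaw of y 93.54688402120352
shift [ 0.0015  0.0001 -0.0026] turn [-0.0001  0.0002  0.    ]
```

View pics/sc2.png

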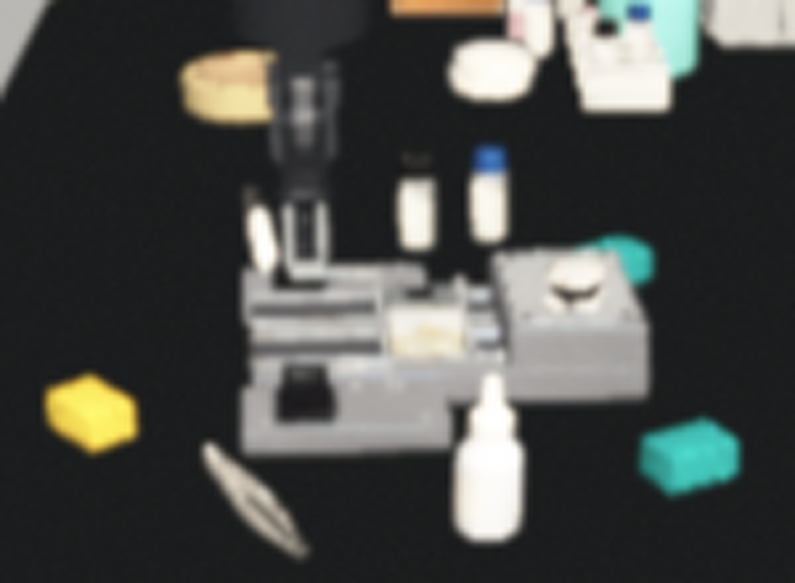

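View pics/tc2.png

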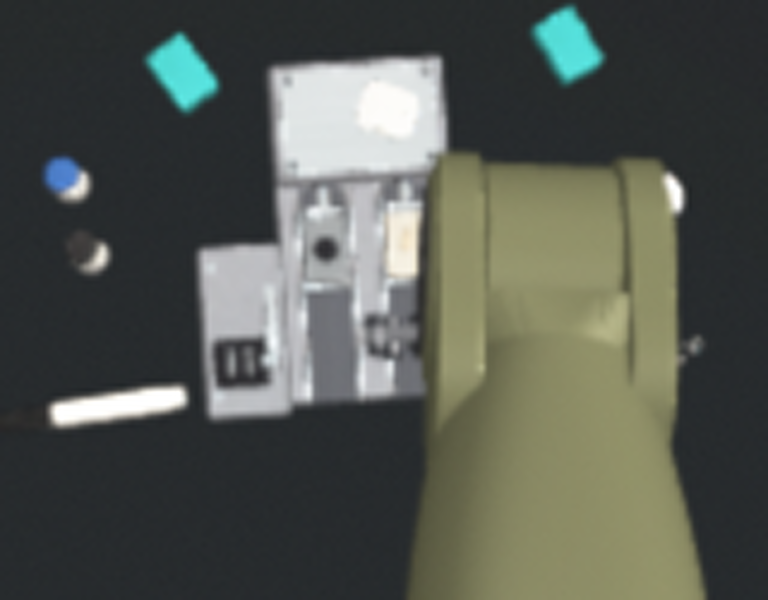

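Emit:
carry_out(
  deltas="0.012 0 -0.001 0 0 0;0.024 0 -0.001 0 0 0;0.024 0 -0.001 0 0 0;0.024 0 -0.001 0 0 0;0.024 0 -0.001 0 0 0",
)

```text
clock: 3.8
eef_pos: [0.5359, -0.0229, 0.0465]
orientation: [3.004, 1.571, 3.066]
wrist_force: [-0.1, 0.2, 0.3]
opening: 0.558
```

```bash
python3 d.py .046; python3 pic.py 3
```

```text
{'clock': 3.8, 'joint_positions': [-0.0428, 0.3152, -0.4329, 0.8227, 0.0, -0.1049], 'eef_pos': [0.5359, -0.0229, 0.0465], 'orientation': [3.0036, 1.5708, 3.0657], 'wrist_force': [-0.1213, 0.2325, 0.3392], 'ft_torque': [0.0512, 0.0114, -0.0045], 'opening': 0.558}
toolx [-0.  0. -1.] y [-0.062  0.998  0.   ] z [ 0.998  0.062 -0.   ] yaw of y 93.55881981913593
shift [ 0.0005 -0.     -0.0009] turn [-0.0001 -0.     -0.    ]
```

View pics/sc3.png

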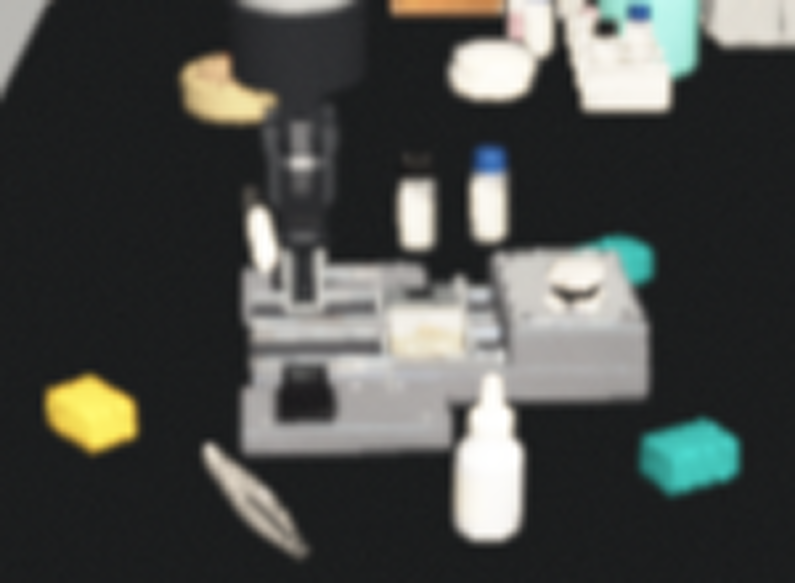

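Emit:
carry_out(
  deltas="0.004 0 0 0 0 0;0.008 0 0 0 0 0;0.008 0 0 0 0 0",
)

```text
clock: 4.2
eef_pos: [0.5352, -0.0229, 0.0378]
orientation: [3.041, 1.57, 3.104]
wrist_force: [-0.5, -0.0, -0.2]
opening: 0.556
```

Emit:
carry_out(
  deltas="0.002 0 0 0 0 0;0.004 0 0 0 0 0;0.004 0 0 0 0 0",
)

```text
clock: 4.5
eef_pos: [0.5356, -0.0229, 0.0342]
orientation: [3.012, 1.57, 3.075]
wrist_force: [-0.1, 0.1, -0.0]
opening: 0.557
```

```bash
python3 d.py .03; python3 pic.py 4
```

```text
{'clock': 4.5, 'joint_positions': [-0.0428, 0.3287, -0.4466, 0.7959, 0.0, -0.1049], 'eef_pos': [0.5356, -0.0229, 0.0342], 'orientation': [3.0124, 1.5704, 3.0745], 'wrist_force': [-0.0726, 0.0838, -0.0372], 'ft_torque': [0.0063, 0.0299, 0.0033], 'opening': 0.5567}
toolx [-0.  0. -1.] y [-0.062  0.998  0.   ] z [ 0.998  0.062 -0.   ] yaw of y 93.55944907582152
shift [ 0.0042 -0.0001 -0.0006] turn [-0.0001 -0.0001 -0.    ]
```

View pics/sc4.png

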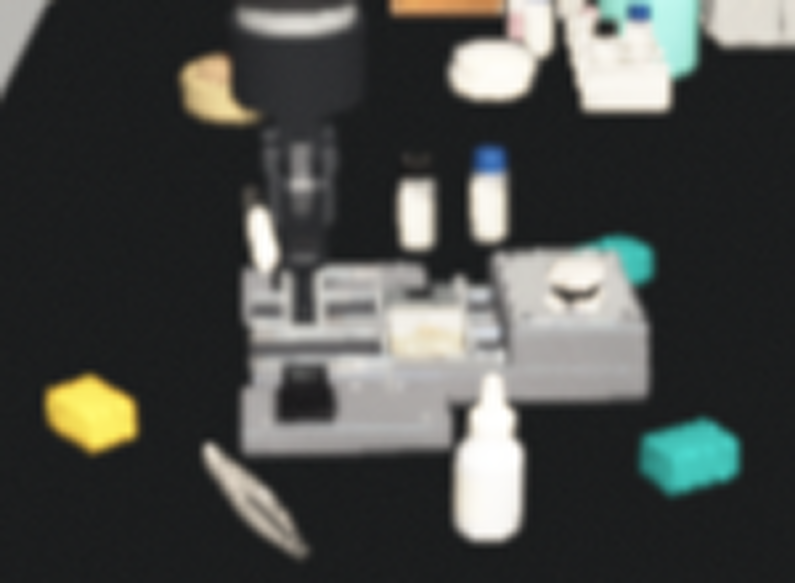

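Emit:
carry_out(
  deltas="0.002 0 0 0 0 0;0.004 0 0 0 0 0;0.004 0 0 0 0 0",
)

```text
clock: 4.9
eef_pos: [0.5355, -0.0229, 0.0302]
orientation: [3.111, 1.57, -3.11]
wrist_force: [0.6, 0.1, 0.7]
opening: 0.559
```

Emit:
carry_out(
  deltas="0.002 0 0 0 0 0;0.003 0 0 0 0 0;0.003 0 0 0 0 0",
)

```text
clock: 5.2
eef_pos: [0.5357, -0.0229, 0.0273]
orientation: [2.994, 1.57, 3.056]
wrist_force: [0.1, -0.4, 0.4]
opening: 0.557
```

```bash
python3 d.py .03; python3 pic.py 5
```

```text
{'clock': 5.2, 'joint_positions': [-0.0427, 0.3366, -0.4538, 0.7806, 0.0, -0.1049], 'eef_pos': [0.5357, -0.0229, 0.0273], 'orientation': [2.9942, 1.5705, 3.0564], 'wrist_force': [0.1276, -0.4075, 0.3595], 'ft_torque': [-0.0815, 0.0326, 0.0466], 'opening': 0.5567}
toolx [-0.  0. -1.] y [-0.062  0.998  0.   ] z [ 0.998  0.062 -0.   ] yaw of y 93.56126852944213
shift [-0.0027 -0.0001 -0.0007] turn [-0.0001 -0.     -0.    ]
```

View pics/sc5.png

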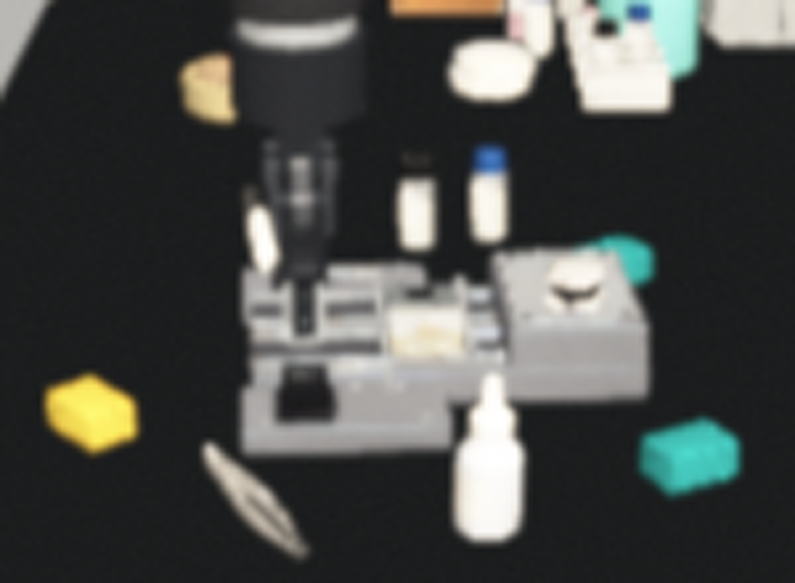

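Emit:
carry_out(
  deltas="0.002 0 0 0 0 0;0.004 0 0 0 0 0;0.004 0 0 0 0 0",
)

```text
clock: 5.6
eef_pos: [0.5355, -0.0229, 0.0231]
orientation: [3.019, 1.57, 3.081]
wrist_force: [0.1, -0.2, -0.6]
opening: 0.561
```

Emit:
carry_out(
  deltas="0.002 0 0 0 0 0;0.004 0 0 0 0 0;0.004 0 0 0 0 0",
)

```text
clock: 5.9
eef_pos: [0.5355, -0.0229, 0.0191]
orientation: [3.041, 1.57, 3.104]
wrist_force: [0.2, -0.5, 0.3]
opening: 0.557
```

```bash
python3 d.py .02; python3 pic.py 6
```

```text
{'clock': 5.9, 'joint_positions': [-0.0427, 0.3462, -0.4622, 0.7629, -0.0, -0.1049], 'eef_pos': [0.5355, -0.0229, 0.0191], 'orientation': [3.0414, 1.5702, 3.1036], 'wrist_force': [0.1822, -0.5192, 0.3062], 'ft_torque': [0.0006, 0.0032, 0.0104], 'opening': 0.5569}
toolx [-0.001  0.    -1.   ] y [-0.062  0.998  0.   ] z [ 0.998  0.062 -0.001] yaw of y 93.56246435691656
shift [-0.0009 -0.0001 -0.0005] turn [-0.0001 -0.0001 -0.    ]
```

View pics/sc6.png

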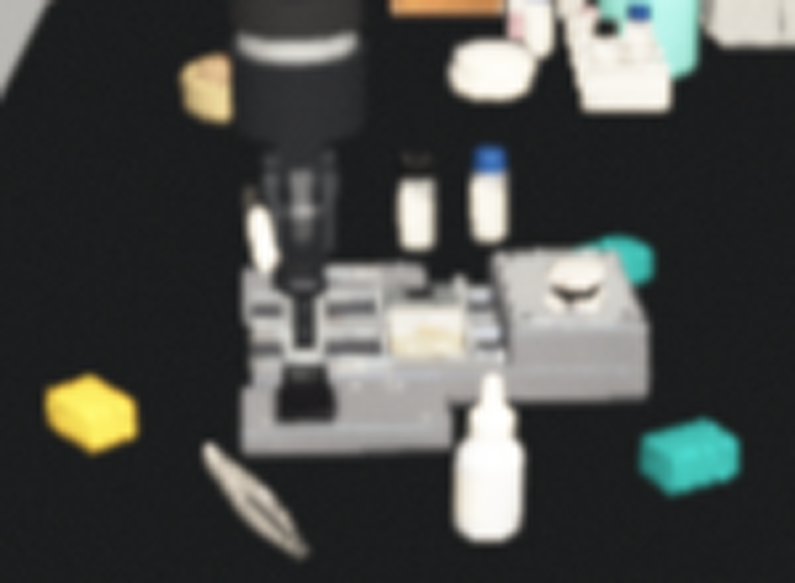

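```bash
python3 - <<'E'
from h import *
s=cv2.imread("pics/side6.png")[185:250,235:310]; t=cv2.imread("pics/top6.png")[180:225,265:320]
s=cv2.resize(s,(600,520),interpolation=cv2.INTER_NEAREST); s=np.clip(s.astype(float)*1.3,0,255)
cv2.imwrite("pics/g6s.png",s); cv2.imwrite("pics/g6t.png",cv2.resize(t,(660,540),interpolation=cv2.INTER_CUBIC))
for y in(-.054,.008):
  for z in(.019,.022,.03,.039,.05): print(y,z,proj("side",[.535,y,z]).round(1))
E
```

```text
-0.054 0.019 [265.4 240.8]
-0.054 0.022 [265.4 239.9]
-0.054 0.03 [265.4 237.4]
-0.054 0.039 [265.3 234.7]
-0.054 0.05 [265.2 231.3]
0.008 0.019 [266.3 231.9]
0.008 0.022 [266.2 231. ]
0.008 0.03 [266.2 228.6]
0.008 0.039 [266.1 226. ]
0.008 0.05 [266.1 222.7][ WARN:0@0.591] global loadsave.cpp:1063 imwrite_ Unsupported depth image for selected encoder is fallbacked to CV_8U.
```

View pics/g6s.png

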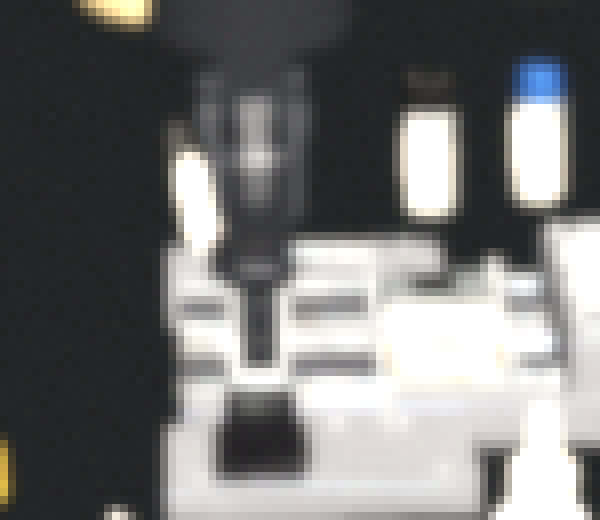

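View pics/g6t.png

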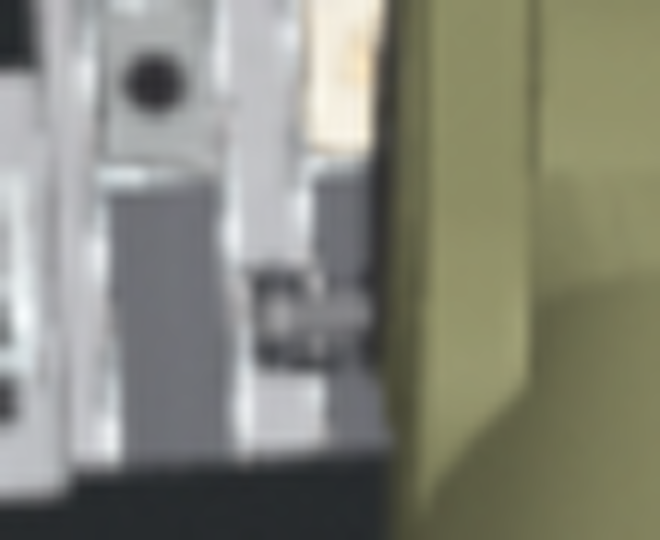

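Emit:
carry_out(
  deltas="0.0015 0 0 0 0 0;0.003 0 0 0 0 0;0.003 0 0 0 0 0",
)

```text
clock: 6.3
eef_pos: [0.5356, -0.0229, 0.0163]
orientation: [3.052, 1.57, 3.114]
wrist_force: [0.9, 0.5, 1.0]
opening: 0.559
```

Emit:
carry_out(
  deltas="0.001 0 0 0 0 0;0.002 0 0 0 0 0;0.002 0 0 0 0 0",
)

```text
clock: 6.6
eef_pos: [0.5357, -0.0229, 0.0144]
orientation: [3.066, 1.571, 3.129]
wrist_force: [0.6, 0.1, -0.0]
opening: 0.563
```

```bash
python3 d.py .02; python3 pic.py 7; python3 - <<'E'
from h import *
s=cv2.imread("pics/side7.png")[185:250,235:310]
cv2.imwrite("pics/g7s.png",cv2.resize(s,(600,520),interpolation=cv2.INTER_NEAREST))
E
```

```text
{'clock': 6.6, 'joint_positions': [-0.0428, 0.3519, -0.4669, 0.7521, -0.0, -0.1049], 'eef_pos': [0.5357, -0.0229, 0.0144], 'orientation': [3.0664, 1.5706, 3.1286], 'wrist_force': [0.6334, 0.1219, -0.0239], 'ft_torque': [0.0106, 0.0211, -0.0468], 'opening': 0.5627}
toolx [-0.  0. -1.] y [-0.062  0.998  0.   ] z [ 0.998  0.062 -0.   ] yaw of y 93.56144417708445
shift [-0.0056 -0.     -0.0007] turn [-0.0001 -0.     -0.    ]
```

View pics/g7s.png

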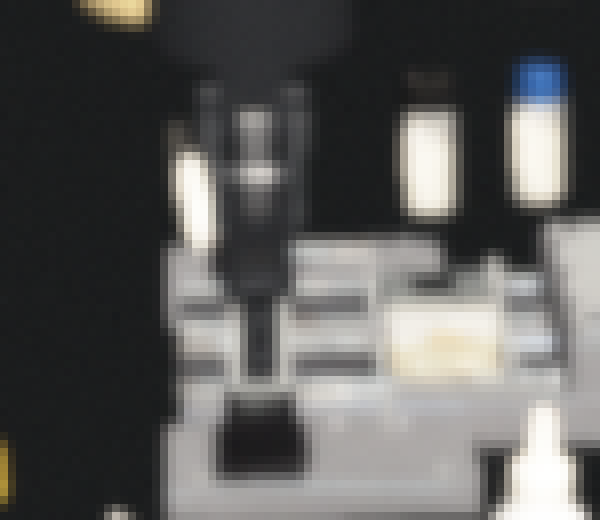

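Emit:
carry_out(
  deltas="0.001 0 0 0 0 0;0.002 0 0 0 0 0;0.002 0 0 0 0 0",
)

```text
clock: 7.0
eef_pos: [0.5357, -0.0229, 0.0123]
orientation: [2.997, 1.571, 3.059]
wrist_force: [0.1, 0.1, 0.8]
opening: 0.559
```

Emit:
carry_out(
  deltas="0.001 0 0 0 0 0;0.002 0 0 0 0 0;0.002 0 0 0 0 0",
)

```text
clock: 7.3
eef_pos: [0.5359, -0.0229, 0.0106]
orientation: [-0.455, 1.571, -0.393]
wrist_force: [0.0, 0.5, 3.2]
opening: 0.561
```

```bash
python3 d.py .02; python3 pic.py 8; python3 - <<'E'
from h import *
s=cv2.imread("pics/side8.png")[185:250,235:310]
cv2.imwrite("pics/g8s.png",cv2.resize(s,(600,520),interpolation=cv2.INTER_NEAREST))
E
```

```text
{'clock': 7.3, 'joint_positions': [-0.0427, 0.3565, -0.4706, 0.7436, -0.0001, -0.1049], 'eef_pos': [0.5359, -0.0229, 0.0106], 'orientation': [-0.4546, 1.5706, -0.3925], 'wrist_force': [0.0263, 0.5103, 3.1621], 'ft_torque': [-0.0531, 0.1384, -0.0413], 'opening': 0.5607}
toolx [ 0. -0. -1.] y [-0.062  0.998 -0.   ] z [0.998 0.062 0.   ] yaw of y 93.559588801952
shift [-0.0094 -0.     -0.0009] turn [-0.0001  0.      0.    ]
```

View pics/g8s.png

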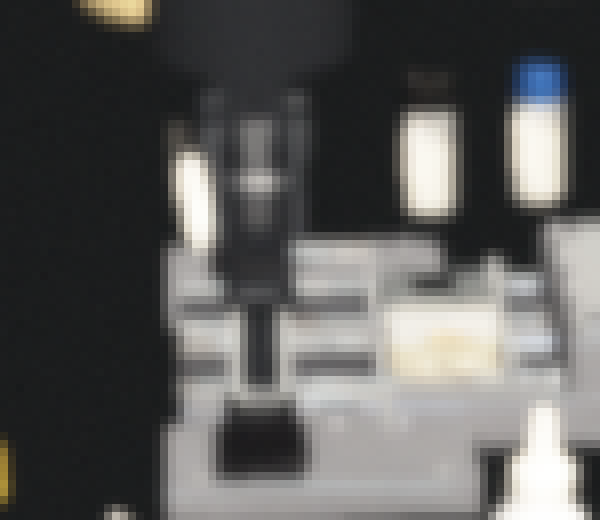

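Emit:
carry_out(
  deltas="0.003 0 0 0 0 0;0.006 0 0 0 0 0;0.009 0 0 0 0 0;0.009 0 0 0 0 0;0.009 0 0 0 0 0;0.009 0 0 0 0 0",
)

```text
clock: 8.0
eef_pos: [0.5359, -0.0229, 0.0015]
orientation: [-0.401, 1.571, -0.338]
wrist_force: [-1.2, -0.1, 5.4]
opening: 0.562
```

```bash
python3 d.py .02; python3 pic.py 9; python3 - <<'E'
from h import *
s=cv2.imread("pics/side9.png")[185:250,235:310]
cv2.imwrite("pics/g9s.png",cv2.resize(s,(600,520),interpolation=cv2.INTER_NEAREST))
E
```

```text
{'clock': 8.0, 'joint_positions': [-0.0427, 0.3678, -0.4792, 0.7235, -0.0001, -0.105], 'eef_pos': [0.5359, -0.0229, 0.0015], 'orientation': [-0.4006, 1.5705, -0.3383], 'wrist_force': [-1.2234, -0.0659, 5.3798], 'ft_torque': [-0.0899, 0.2655, 0.0459], 'opening': 0.562}
toolx [ 0. -0. -1.] y [-0.062  0.998 -0.   ] z [0.998 0.062 0.   ] yaw of y 93.5695395161513
shift [-0.0185 -0.     -0.0009] turn [-0.0001  0.      0.    ]
```

View pics/g9s.png

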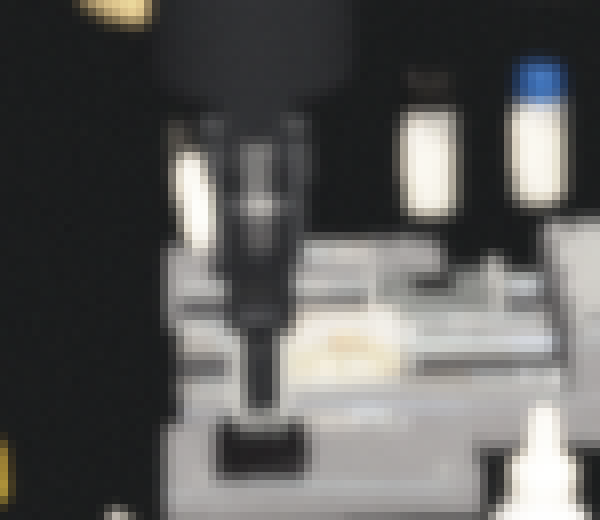

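View pics/tc9.png

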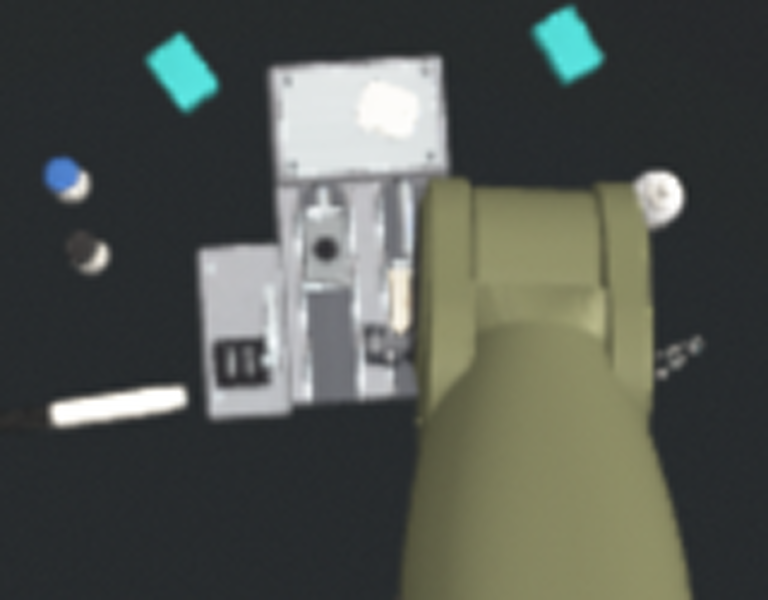

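The side view shows the block slid out, its front against the finger at about pixel (270,229). The key is nearly down at (268,241), and the top view shows the spacer still in place. I'll add a slight push to keep the key at the bottom, then check that everything stays still.

Emit:
carry_out(
  deltas="0.001 0 0 0 0 0;0.001 0 0 0 0 0;0.001 0 0 0 0 0;0.001 0 0 0 0 0;0.001 0 0 0 0 0;0.001 0 0 0 0 0;0.001 0 0 0 0 0;0.001 0 0 0 0 0;0.001 0 0 0 0 0;0.001 0 0 0 0 0",
)

```text
clock: 9.1
eef_pos: [0.5361, -0.023, 0.0014]
orientation: [-0.453, 1.57, -0.391]
wrist_force: [-3.7, 0.8, 13.7]
opening: 0.564
```

```bash
python3 d.py .02; python3 pic.py 10; python3 - <<'E'
from h import *
a=cv2.imread("pics/side9.png").astype(int); b=cv2.imread("pics/side10.png").astype(int)
print("max diff block region",np.abs(a-b)[222:234,272:290].max(), "mean",np.abs(a-b)[222:234,272:290].mean())
E
```

```text
{'clock': 9.1, 'joint_positions': [-0.0427, 0.3678, -0.4796, 0.7227, -0.0003, -0.1049], 'eef_pos': [0.5361, -0.023, 0.0014], 'orientation': [-0.4528, 1.57, -0.3906], 'wrist_force': [-3.6706, 0.8126, 13.7251], 'ft_torque': [-0.244, 0.9094, -0.0988], 'opening': 0.564}
toolx [ 0.001 -0.    -1.   ] y [-0.062  0.998 -0.   ] z [0.998 0.062 0.001] yaw of y 93.56423096419785
shift [-0.0186  0.     -0.001 ] turn [-0.0001  0.0001  0.0001]
max diff block region 16 mean 1.8024691358024691
```

View pics/sc10.png

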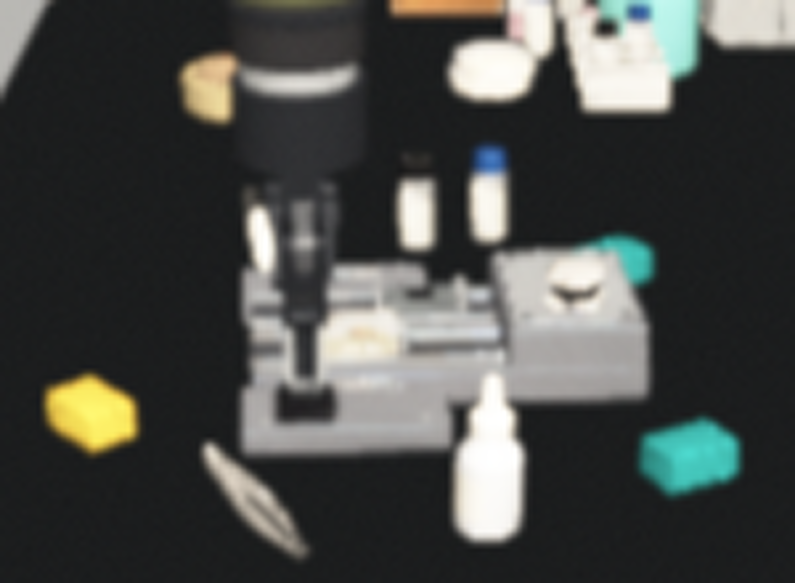

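```bash
python3 -c "
from plant import order; print(order.close_job())"
```

```text
the job is handed in; nothing more can be done
None
```

The job is done and handed in at about 9.2 s. One finger holds the right key down, and the clear specimen block stands out of its bay against the other finger on the right slideway.

- **Key:** First contact came at about 3 N. After roughly 9 mm of travel the key hit its stop, and the last reading was about 14 N down on it. I judged it fully down from that force and the stopped motion, because the key's joint position is not readable.
- **Block:** The last two side pictures, about 1 s apart, show it in the same place against the finger.
- **Other things:** The last top picture, taken just after the release, showed the grey spacer still in the left bay. No bystander in view had visibly moved in the last side picture.
- **Disagreement:** The fingertips stood about 28 mm higher than the TCP reading led me to expect. I therefore found the key by force in small steps instead of relying on the reading.

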